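# Set a tack-up jig's work rest to the index and hold its hidden pivot bolt

### The arm

A 7-joint arm with a two-finger parallel gripper is mounted at the origin on the work surface; the furniture and walls round the work are solid. World frame = base frame: x ahead of the robot, y to its left, z up, the work surface at z = 0. Lengths are in m, angles in rad, forces in N, time in s.
With the tool pointing down it reaches from about 0.4 to 0.85 m from the base axis. Payload 10.4 kg.
Tool frame: the origin (TCP) lies at the very end of the fingers, on their centre line; the grasp point (between the pads) lies 19 mm behind it; z points along the fingers, x is the direction in which the jaws open and shut, and the axes are right-handed (so a half turn about z gives the same grasp; the last joint's range is limited). The gripper opens to 87 mm and grips with 3 to 60 N. Pads are 19 mm wide; open, the fingers measure 117 mm over their backs; the gripper's body (75 mm by 190 mm) begins 51 mm behind the grasp point.
Start: joints at [1.127, 0.332, -0.065, 1.46, 0.022, 1.35, -0.088], TCP at [0.255, -0.57, 0.194] pointing down, gripper open.
Joint ranges: [-2.6, 2.6], [-0.5, 2.12], [-1.47, 1.34], [0.16, 2.42], [-1.27, 4.41], [0.06, 2.06], [-2.6, 2.6]. Speed limits (rad/s): [2.22, 2.22, 2.79, 2.79, 3.14, 3.14, 3.14].

### API

Orientations are given as [roll, pitch, yaw] about the fixed x, y, z axes, in that order (R = Rz(yaw) Ry(pitch) Rx(roll)).
In Python, from bench import get_state, eyes, ctrl gives the robot as it stands.
- The arm moves only by the tool apply_moves, never from a script. Its argument "series" is a list of rows, each a list of 2 entries, a list of its own where there are three numbers: the shift along the tool's x, y, z in mm, then the turn about the tool's z in degrees. A call has 1 to 8 rows; each row is the pose to reach, as a shift and turn from the pose commanded when the call began, along the tool's axes at that moment; what a row does not reach only later rows make up. A row lasts 1/12 s, in which the tool goes at most 41.7 mm and 7.16 degrees, less where a joint would pass 70% of its speed; a pose out of reach is approached as far as the arm can. A call with a gripper value outside its range is refused whole. "fingers" is the opening, from 0 (shut) to 1 (fully open), set as the call begins (left out, the last holds). The fingers move at their own pace and stop on an object; "newtons" is the grip in N (left out, the last holds). Time passes only in rows, so rows that repeat a pose let the fingers close. It gives the time, the measured TCP pose, the force and the opening at its end, in the units of the state.
- get_state(): the state, without advancing time (a new reading comes with each control period).
- eyes.capture(name): name is "side" or "top"; returns (picture, depth): 480x640x3 uint8, red, green, blue; 480x640 float32, m along the optical axis (not along the pixel's ray), 0 where there is no reading.
- eyes.camera_model(name): a dict with "intrinsics" (3x3 intrinsics, pixels), "eye" and "orientation" of the camera in the world. Camera axes: x right, y down, z forward; pixel columns grow to the right and rows downward; lengths in m; the calibration is good to about 2 mm. A picture is of the moment at which its call begins. camera_model takes no time and is no camera call.
- ctrl.sign_off(): hands the job in, once; it reports no verdict.
The state is a dict: "time": time; "qpos": joint angles; "joint_vel": joint speeds; "joint_efforts": joint torques, N m; "eef_pos": TCP position; "ee_rot": TCP orientation; "wrist_force": force on the tool from outside, world axes, zero at the start; "ft_torque": the same for the moment, N m; "gripper_width": opening from 0.0 (shut) to 1.0 (fully open).
Only numpy, scipy, OpenCV 4.12 (cv2) and the standard library are available. Lean on these libraries where they do the work, as an engineer would, in place of code of your own. Each camera call takes 0.05 s, during which the arm holds its last target.

### The job

Reach down into the narrow gap between the blue jig's bracket and the box column behind it, grip the hidden pivot-bolt head across its flats, and turn the bolt so that the work-rest arm comes up off its pin until its white pointer meets the red index mark. Finish holding the head there, pointer on the mark, so that I can tighten the nut in front: the nut is loose and the arm drops if you let go. Work by the bolt head only: leave the rest arm, the index clip and the things lying round the jig alone.

Things in the scene. Friction and masses are not known exactly. Their poses are not given: they have to be found in the camera images.
- jig: fixed blue tack-up jig on a dark 8 mm base plate (x -67 to 83, y -88 to 112 mm). Origin on the table straight below the pivot axis, which is level, 105 mm up. x runs along that axis from the front (nut) to the rear (column), y to the arm's side, z up. In x: bracket plate -18 to -12, bolt head 0 to 10, column from 32 mm. The gap between plate and column is open above and at both sides
- bracket_top (a point): middle of the top edge of the bracket plate (rear face), 129 mm above the table; the plate is 6 mm thick, 60 mm wide. On its +y side, in its plane, a blue quadrant arc stands at 80 to 96 mm from the pivot axis, top 120 mm above the table
- column_top (a point): middle of the top front edge of the blue box-section column behind the bracket, 111 mm above the table; the column is 40 mm deep, 60 mm wide, its face 44 mm behind the bracket's rear face
- bolt_head: hex head of the pivot bolt: 24 mm across flats, 10 mm thick. Origin on the axis in its rear face; z runs along the bolt to the nut, so the head is at z = 0 to 10 mm, then a 20 mm round bush, 12 mm long. y is square to one pair of flats, x along them (up; 0.35 rad off vertical at the start, toward the arm): fingers going down along -x and closing along y meet them. Turns with the bolt
- pivot_bolt (a joint): angle of the pivot bolt and the arm keyed to it, rad: 0 at the start, with the arm on its rest pin, 0.65 rad below level; grows as the arm rises (positive about the jig's x), at most 1.0. The flats named under bolt_head stand plumb at 0.35. The arm (about 0.2 kg) sinks back when let go; about 0.1 N m holds it
- index_clip (a joint): angle of the brass index clip's red mark above level, rad, seen about the same axis (negative: below level), between -0.3 and 0; the pointer is on the mark when pivot_bolt = index_clip + 0.65
- rest_arm: the dark steel work-rest arm in front of the bracket, 24 x 6 mm flat bar with a small ledge, keyed to the bolt; points to the jig's +y side. Origin on the pivot axis at the jig's x = 0
- pointer_tip (a point): tip of the white pointer on the end of the arm, 90 mm from the pivot axis
- index_mark (a point): inner end of the red mark on the brass index clip, 90 mm from the pivot axis and in the pointer's plane; the clip sits on the quadrant and must not be shifted
- drilled_block: bystander: rusty steel block 50 x 62 x 36 mm with a hole in its top, origin at the middle of its underside
- strip: bystander: brown flat steel strip 85 x 22 x 5 mm lying on the table, origin at the middle of its underside
- spare_nut: bystander: rusty hex nut 36 x 31 x 16 mm lying on the table, origin at the middle of its underside

How it is judged:
By the outcome, as a careful person would: the job done as asked, in the order asked, and still so for the second after the job is handed in, while the arm keeps its last pose, push and grip.
It also fails if it takes over 35 s, if anything falls off the work surface, if the arm or the gripper's body presses on something with over 40 N, if the wrist force passes 120 N, or if a joint passes its speed limit or range.

## Working session

There is one attempt and no reset: what is moved stays moved. The work goes in short steps, Python scripts to look and compute and a tool call to move; the robot and the scene stay as the last step left them, time stands still between calls to the robot, and variables do not carry over. Pictures are saved under pics/ and viewed, and the job is handed in when it is done.

Besides the shell and the picture viewer there is one more tool, called after "Request:" as name(argument=value, ...) on one line, values as JSON. apply_moves: Moves the arm, as the interface text tells. Its arguments: {"type":"object","properties":{"series":{"type":"array","items":{"type":"array"}},"fingers":{"type":"number"},"newtons":{"type":"number"}},"required":["series"]}

```bash
mkdir -p pics; python3 - <<'E'
from bench import get_state, eyes
import cv2,numpy as np
s=get_state();print(s)
for n in("side","top"):
    p,d=eyes.capture(n);cv2.imwrite(f"pics/{n}0.png",p[:,:,::-1]);np.save(f"pics/{n}0.npy",d);print(eyes.camera_model(n))
E
```

```text
{'time': 0.0, 'qpos': array([ 1.12739749,  0.33287118, -0.06466029,  1.46094958,  0.02164389,
        1.34988256, -0.08849529]), 'joint_vel': array([-0.00067577, -0.00049932,  0.00169565,  0.00032939, -0.00016378,
       -0.00010258, -0.0007111 ]), 'joint_efforts': array([-8.51770474e-04, -6.23252606e+01,  2.40610231e-02, -3.89899206e+01,
       -6.15008874e-02,  3.98011459e-02,  2.14385891e-04]), 'eef_pos': array([ 0.25508857, -0.57010874,  0.19275036]), 'ee_rot': array([ 3.14147163e+00,  1.40957754e-03, -1.14999960e+00]), 'wrist_force': array([0.49451986, 0.50499495, 0.58133457]), 'ft_torque': array([0.00682281, 0.04132044, 0.03360408]), 'gripper_width': 0.9975526343672605}
{'intrinsics': array([[556.33907977,   0.        , 319.36533475],
       [  0.        , 556.33907977, 248.97433803],
       [  0.        ,   0.        ,   1.        ]]), 'eye': array([ 0.241112  , -0.52049753,  0.40690437]), 'orientation': array([-1.93063254e+00,  4.96298809e-04, -2.07119995e-01])}
{'intrinsics': array([[487.79201792,   0.        , 313.88884115],
       [  0.        , 487.79201792, 243.57427466],
       [  0.        ,   0.        ,   1.        ]]), 'eye': array([0.27143057, 0.24365288, 0.95645193]), 'orientation': array([-2.95701099, -0.01188399, -1.57334248])}
```

View pics/side0.png

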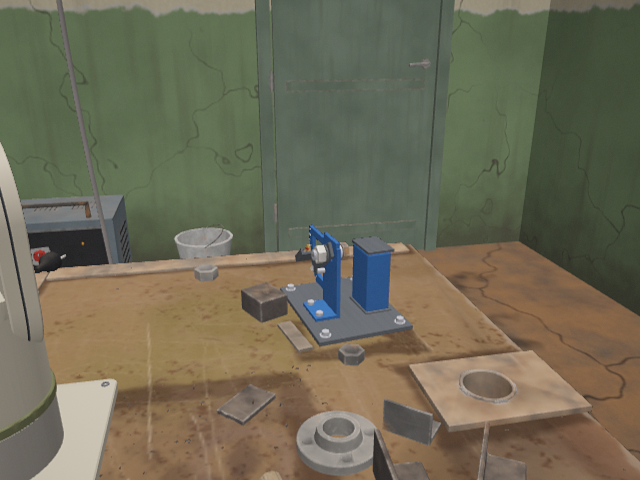

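View pics/top0.png

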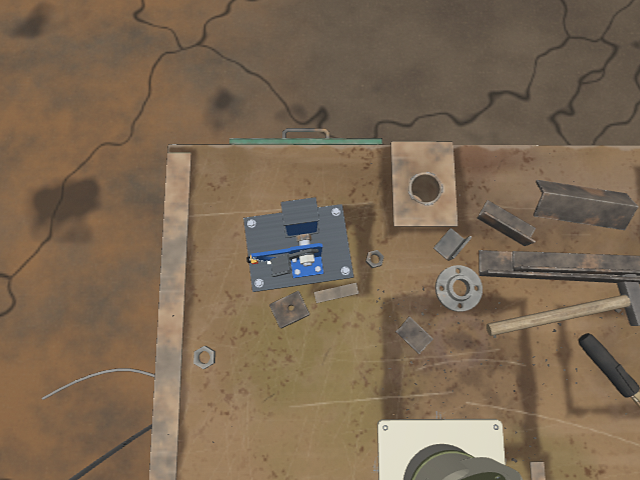

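```bash
cat > h.py <<'E'
import numpy as np,cv2
from scipy.spatial.transform import Rotation as R
from bench import get_state, eyes
def cam(n):
    m=eyes.camera_model(n);return m['intrinsics'],np.array(m['eye']),R.from_euler('xyz',m['orientation']).as_matrix()
def back(n,u,v,d):
    K,e,O=cam(n);return e+O@(np.array([(u-K[0,2])/K[0,0],(v-K[1,2])/K[1,1],1])*d)
def backz(n,u,v,z):
    K,e,O=cam(n);r=O@np.array([(u-K[0,2])/K[0,0],(v-K[1,2])/K[1,1],1]);return e+r*(z-e[2])/r[2]
def proj(n,P):
    K,e,O=cam(n);c=(np.atleast_2d(P)-e)@O;return (c[:,:2]/c[:,2:])*K[0,0]+K[:2,2]
def crop(src,out,u0,v0,u1,v1,s):
    p=cv2.imread(src)[v0:v1,u0:u1];cv2.imwrite(out,cv2.resize(p,None,fx=s,fy=s,interpolation=cv2.INTER_CUBIC))
E
python3 - <<'E'
from h import *
crop('pics/top0.png','pics/top0c.png',230,190,380,300,5)
crop('pics/side0.png','pics/side0c.png',275,215,425,345,5)
E
```

```text
(no output)
```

View pics/top0c.png

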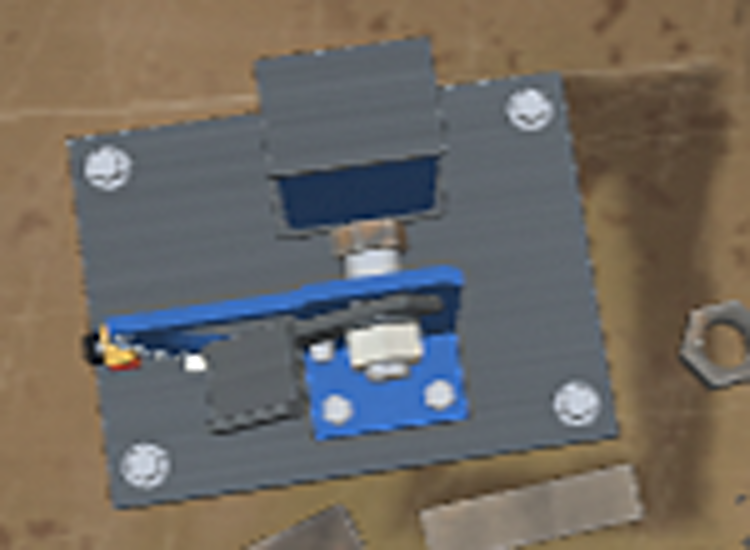

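View pics/side0c.png

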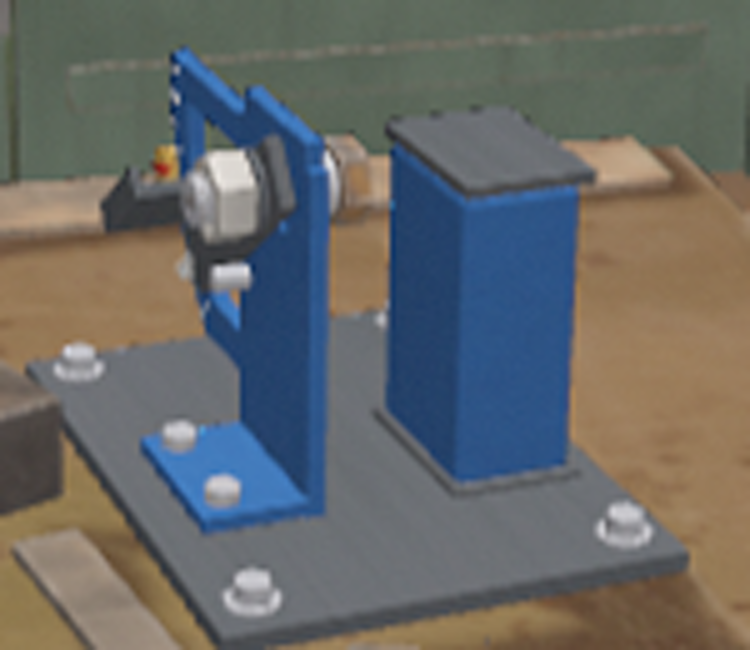

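```bash
python3 - <<'E'
from h import *
from scipy.optimize import least_squares
c=np.array([[67,140],[562,73],[618,436],[113,507]]);px=(c+.5)/5-.5+[230,190]
J=np.array([[83,112,8],[83,-88,8],[-67,-88,8],[-67,112,8]])/1e3
# side: near corners: (225,645) , (688,560), (28,365)
c2=np.array([[225,640],[688,556],[28,365]]);px2=(c2+.5)/5-.5+[275,215];J2=J[[2,1,3]]
def W(t,P):
    return P@R.from_euler('z',t[2]).as_matrix().T+[t[0],t[1],0]
f=lambda t:(proj('top',W(t,J))-px).ravel()
g=lambda t:(proj('side',W(t,J2))-px2).ravel()
x0=[.6,.25,0]
for F in(f,g,lambda t:np.r_[f(t),g(t)]):
    r=least_squares(F,x0);print(r.x,r.fun.round(1))
t=r.x
pt=proj('top',W(t,np.array([[0,0,105],[-12,0,129],[32,0,111],[32,30,111],[32,-30,111],[10,0,105]])/1e3));print(((pt-[230,190]+.5)*5).round())
pt=proj('side',W(t,np.array([[0,0,105],[-12,0,129],[32,0,111],[32,30,111],[32,-30,111],[10,0,105]])/1e3));print(((pt-[275,215]+.5)*5).round())
d=np.load('pics/top0.npy')
for u,v in[(300,213),(300,238),(304,236)]:print(d[v,u],back('top',u,v,d[v,u]))
E
```

```text
[0.43570124 0.25087629 0.1394115 ] [-0.1 -0.5 -0.  -0.6  0.4  0.4 -0.3  0.6]
[0.43544261 0.24703488 0.13720695] [-0.8  0.2  1.3 -0.3 -0.5 -0.5]
[0.43583506 0.24995783 0.13953526] [ 0.4 -0.6  0.4 -0.6  0.9  0.3  0.1  0.5 -0.8 -0.8  0.9 -1.4 -0.6 -1.2]
[[375. 255.]
 [379. 276.]
 [362. 165.]
 [278. 176.]
 [446. 153.]
 [371. 228.]]
[[330. 182.]
 [294. 112.]
 [427. 151.]
 [389. 121.]
 [467. 184.]
 [360. 178.]]
0.87201196 [0.48524076 0.25786798 0.10904895]
0.8549534 [0.43798485 0.257604   0.1175846 ]
0.85638404 [0.4416973  0.2506042  0.11690873]
```

```bash
python3 - <<'E'
from h import *
crop('pics/top0.png','pics/a.png',240,240,300,285,12)
crop('pics/side0.png','pics/b.png',290,220,350,280,10)
p=cv2.imread('pics/side0.png').astype(int);d=np.load('pics/side0.npy')
for n in('side','top'):
    p=cv2.imread(f'pics/{n}0.png').astype(int);d=np.load(f'pics/{n}0.npy')
    t=[.4357,.2505,.1395]
    Rz=R.from_euler('z',t[2]).as_matrix()
    sl=(slice(220,280),slice(285,350)) if n=='side' else (slice(240,285),slice(240,300))
    m=np.zeros(p.shape[:2],bool);b,g,r=p[...,0],p[...,1],p[...,2]
    m[sl]=((r>150)&(g<110)&(b<90))[sl]
    w=np.zeros_like(m)
    for v,u in np.argwhere(m):print(n,u,v,p[v,u],((back(n,u,v,d[v,u])-[t[0],t[1],0])@Rz*1e3).round(1))
E
```

```text
side 307 247 [ 52  95 153] [-23.3  90.6  82.5]
side 307 248 [ 34  42 153] [-24.1  88.3  81.6]
side 308 248 [ 49  80 164] [-21.1  92.1  79.8]
side 308 249 [ 49  84 165] [-21.8  89.9  78.9]
top 256 262 [ 38  58 153] [-22.2  91.2  80.7]
top 257 262 [ 34  63 151] [-22.4  89.5  80.2]
top 252 263 [ 49  64 154] [-23.1  98.6  80.9]
top 253 263 [ 32  49 171] [-23.   97.   78.9]
```

View pics/a.png

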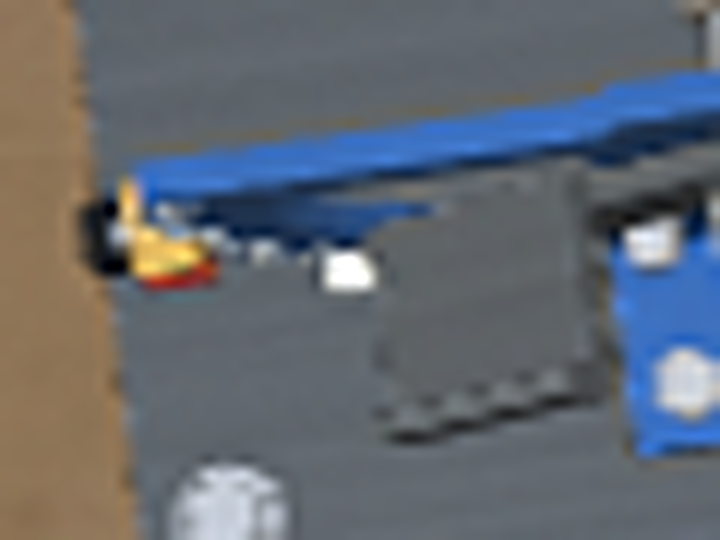

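View pics/b.png

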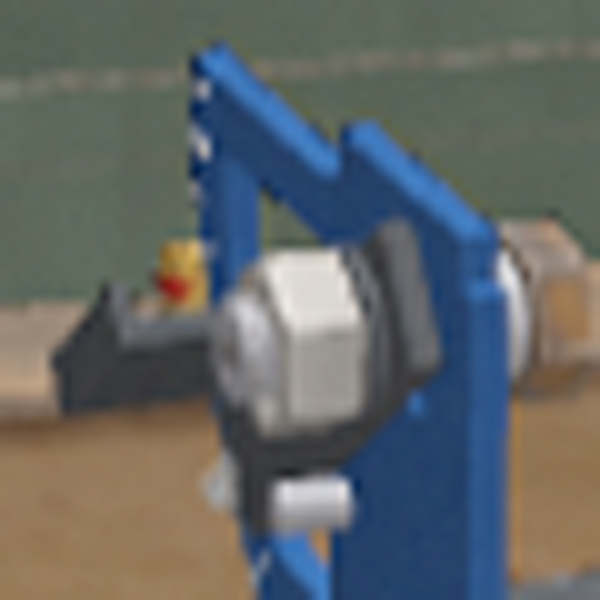

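```bash
python3 - <<'E'
from h import *
t=[.4357,.2505,.1395];Rz=R.from_euler('z',t[2]).as_matrix()
J=lambda P:((P-[t[0],t[1],0])@Rz*1e3).round(1)
for c,z in[((333,232),.117),((407,228),.117),((343,262),.115),((399,256),.115),((461,276),.129),((300,297),.129),((265,177),.111),((445,152),.111),((255,60),.111),((430,38),.111)]:
    print(c,J(backz('top',*((np.array(c)+.5)/5-.5+[230,190]),z)))
d=np.load('pics/side0.npy')
crop('pics/side0.png','pics/c.png',330,230,420,280,8)
P=[]
for n,sl in(('top',(np.arange(228,248),np.arange(292,318))),('side',(np.arange(235,270),np.arange(335,352)))):
    d=np.load(f'pics/{n}0.npy')
    for v in sl[0]:
        for u in sl[1]:
            q=J(back(n,u,v,d[v,u]))
            if -3<q[0]<14 and 85<q[2]<125 and abs(q[1])<25: P.append(q)
    P_=np.array(P);print(n,len(P),P_.min(0),P_.max(0));P=[]
E
```

```text
(333, 232) [  7.8  12.8 117. ]
(407, 228) [  5.6 -13.1 117. ]
(343, 262) [ -2.9  10.8 115. ]
(399, 256) [ -3.5  -9.  115. ]
(461, 276) [-16.1 -28.8 129. ]
(300, 297) [-15.6  27.2 129. ]
(265, 177) [ 32.2  34.  111. ]
(445, 152) [ 32.3 -30.6 111. ]
(255, 60) [ 75.2  32.  111. ]
(430, 38) [ 74.6 -31.3 111. ]
top 113 [ -2.8 -11.8 102.8] [ 10.4  14.4 120.1]
side 148 [ -2.9 -13.7  91.7] [ 10.5   7.2 118.4]
```

View pics/c.png

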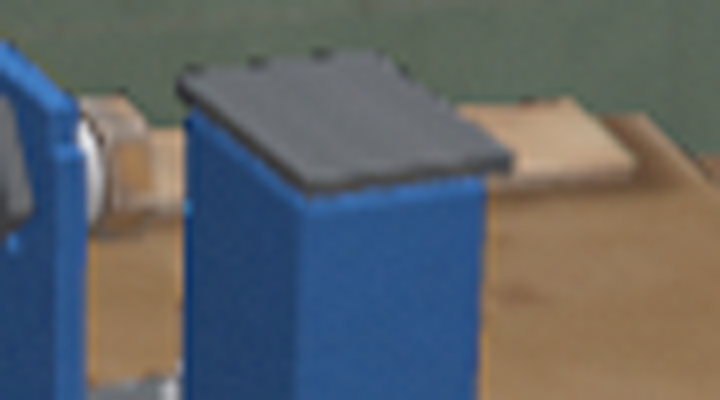

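```bash
cat >> h.py <<'E'
def shift(ws, cmd=None):
    s=get_state();p=np.array(cmd if cmd is not None else s['eef_pos']);Rt=R.from_euler('xyz',s['ee_rot']).as_matrix()
    print('t',s['time'],'pos',s['eef_pos'].round(4),'rot',s['ee_rot'].round(4),'q',s['qpos'].round(2),'F',np.round(s['wrist_force'],1),'g',s['gripper_width'])
    for w in ws:print(((np.array(w)-p)@Rt*1e3).round(1))
E
python3 -c "
from h import *
shift([(.36,-.48,.2),(.5,-.3,.2),(.52,-.2,.2),(.53,-.1,.2),(.52,0,.2),(.4436,.2521,.2)])"
```

```text
t 0.1 pos [ 0.2551 -0.5701  0.1928] rot [ 3.1415e+00  1.3000e-03 -1.1500e+00] q [ 1.13  0.33 -0.06  1.46  0.02  1.35 -0.09] F [0.2 0.2 0.3] g 0.9991221568045252
[ -39.4 -132.5   -7.2]
[-146.5 -333.8   -7. ]
[-229.6 -392.9   -6.9]
[-316.8 -442.9   -6.8]
[-412.2 -474.6   -6.7]
[-673.5 -507.9   -6.3]
```

Request:
apply_moves(series=[[[-20,-35,0],0],[[-40,-70,-2],0],[[-55,-108,-4],0],[[-70,-146,-6],0],[[-88,-182,-7],0],[[-105,-220,-7],0],[[-122,-256,-7],0],[[-140,-292,-7],0]])

```text
time: 0.77
eef_pos: [0.4655, -0.3217, 0.2004]
ee_rot: [3.141, 0.0, -1.15]
wrist_force: [0.0, -0.9, -0.1]
gripper_width: 0.999
```

```bash
python3 -c "
from h import *
shift([(.52,-.2,.2),(.53,-.1,.2),(.52,0,.2),(.48,.15,.2),(.4436,.2521,.2)])"
```

```text
t 0.7667 pos [ 0.4655 -0.3217  0.2004] rot [ 3.1413e+00  1.0000e-04 -1.1500e+00] q [ 0.76  0.21 -0.27  1.6   0.06  1.34 -0.67] F [ 0.  -0.9 -0.1] g 0.9988988546403242
[-88.8 -99.4   0.4]
[-176.  -149.4    0.4]
[-271.4 -181.1    0.4]
[-4.246e+02 -2.059e+02  4.000e-01]
[-5.327e+02 -2.144e+02  4.000e-01]
```

Request:
apply_moves(series=[[[-30,-33,0],2],[[-60,-66,0],4],[[-90,-99,0],6],[[-125,-120,0],8],[[-160,-140,0],10],[[-196,-157,0],12],[[-234,-170,0],14],[[-271,-181,0],16.1]])

```text
time: 1.43
eef_pos: [0.5188, 0.0, 0.2002]
ee_rot: [3.141, 0.0, -1.432]
wrist_force: [1.2, 1.0, -0.4]
gripper_width: 1.005
```

```bash
python3 -c "
from h import *
shift([(.48,.15,.2),(.4436,.2521,.2)])"
```

```text
t 1.4333 pos [0.5188 0.     0.2002] rot [ 3.1413e+00  1.0000e-04 -1.4323e+00] q [ 0.36  0.13 -0.49  1.71  0.06  1.32 -1.57] F [ 1.2  1.  -0.4] g 1.004587764518211
[-153.9   17.7    0.2]
[-260.    39.6    0.3]
```

Request:
apply_moves(series=[[[-38,4,0],0],[[-77,8,0],0],[[-115,13,0],0],[[-154,18,0],0],[[-190,25,0],0],[[-225,32,0],0],[[-260,39.6,0],0],[[-260,39.6,0],0]])

```text
time: 2.1
eef_pos: [0.4398, 0.257, 0.2008]
ee_rot: [3.141, 0.003, -1.422]
wrist_force: [-1.5, 0.7, -0.7]
gripper_width: 0.998
```

```bash
python3 - <<'E'
from h import *
shift([(.4436,.2521,.2),(.4436,.2521,.14)])
for n in("side","top"):
    p,d=eyes.capture(n);cv2.imwrite(f"pics/{n}1.png",p[:,:,::-1]);np.save(f"pics/{n}1.npy",d)
crop('pics/top1.png','pics/top1c.png',230,160,390,300,5)
crop('pics/side1.png','pics/side1c.png',265,125,425,345,3)
E
```

```text
t 2.1 pos [0.4398 0.257  0.2008] rot [ 3.1413e+00  2.7000e-03 -1.4216e+00] q [ 0.05  0.13 -0.72  1.72  0.08  1.32 -2.1 ] F [-1.5  0.7 -0.7] g 0.9981062551186907
[ 5.4 -3.   0.7]
[ 5.5 -3.  60.7]
```

View pics/side1c.png

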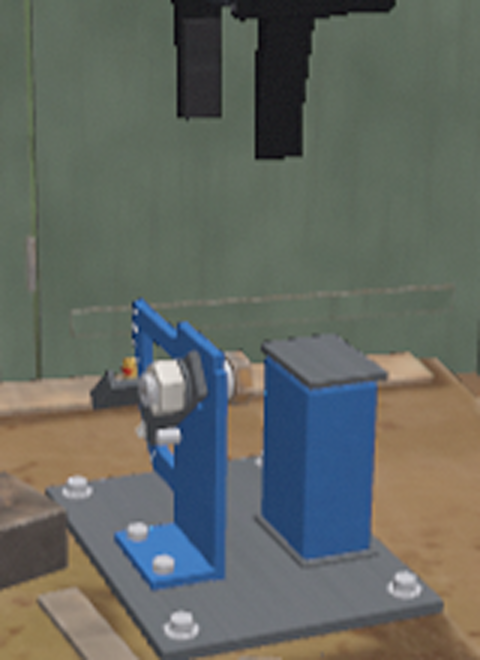

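View pics/top1c.png

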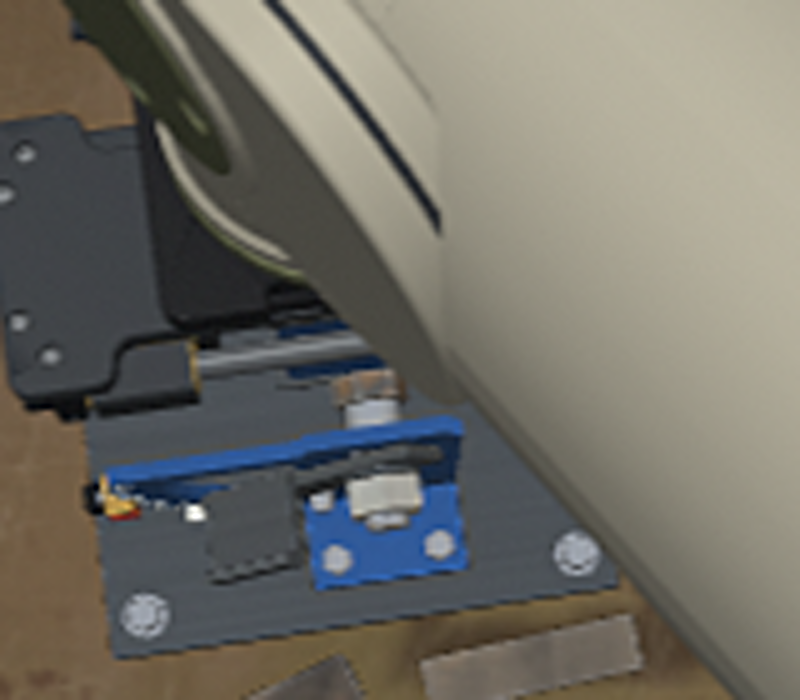

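Request:
apply_moves(series=[[[0,0,20],0],[[0,0,40],0],[[0,0,60],0],[[0,0,60],0],[[0,0,60],0]], fingers=0.6)

```text
time: 2.62
eef_pos: [0.4438, 0.2483, 0.1401]
ee_rot: [3.14, -0.001, -1.433]
wrist_force: [0.5, 0.6, 1.0]
gripper_width: 0.707
```

```bash
python3 - <<'E'
from h import *
shift([(.4436,.2521,.14)])
for n in("side",):
    p,d=eyes.capture(n);cv2.imwrite(f"pics/{n}2.png",p[:,:,::-1])
s=get_state();print(s['eef_pos'])
crop('pics/side2.png','pics/side2c.png',285,165,425,285,5)
T=R.from_euler('xyz',s['ee_rot']).as_matrix();w=.087*s['gripper_width']/2;print(w)
for sx in(-1,1):
  for y in(-.0095,.0095): print(((proj('side',s['eef_pos']+T@[sx*w,y,0])-[285,165]+.5)*5).round())
E
```

```text
t 2.6167 pos [0.4438 0.2483 0.1401] rot [ 3.1397e+00 -8.0000e-04 -1.4327e+00] q [ 0.05  0.18 -0.71  1.8   0.12  1.21 -2.13] F [0.5 0.6 1. ] g 0.7072462250117035
[-3.8 -0.4  0.1]
[0.44430819 0.24902285 0.14113774]
0.028988963633140304
[[302. 288.]]
[[245. 294.]]
[[377. 345.]]
[[317. 352.]]
```

View pics/side2c.png

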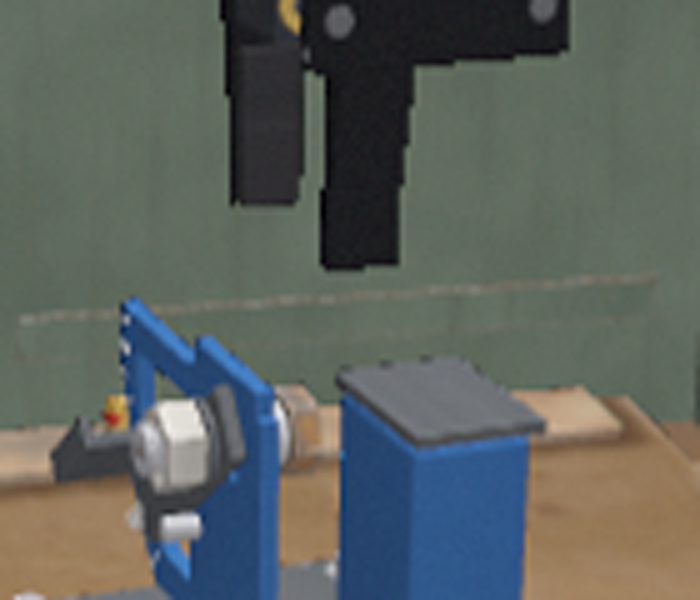

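```bash
python3 - <<'E'
from h import *
p,d=eyes.capture('side');cv2.imwrite("pics/side3.png",p[:,:,::-1]);s=get_state();print(s['eef_pos'],s['gripper_width'],s['ee_rot'])
crop('pics/side3.png','pics/side3c.png',285,165,425,285,5)
t=[.4357,.2508,.1395];Rz=R.from_euler('z',t[2]).as_matrix()
J=lambda P:((P-[t[0],t[1],0])@Rz*1e3).round(1)
print('tcp',J(s['eef_pos']))
for v in range(190,224,3):
    print(v,[ (u,J(back('side',u,v,d[v,u]))) for u in(335,340,350,357,360,363) if d[v,u]<1])
p1=np.load('pics/side1.npy')
for v in range(160,185,3):
    print(v,[ (u,J(back('side',u,v,p1[v,u]))) for u in(330,357,360) if p1[v,u]<1])
E
```

```text
[0.44457256 0.24954729 0.14169189] 0.6418375119693588 [-3.14036879e+00  2.20630701e-04 -1.43197444e+00]
tcp [  8.6  -2.5 141.7]
190 [(335, array([  0.4,  25.4, 194.1])), (340, array([  9.1,  26.7, 193. ])), (350, array([ -2.2, -38.4, 209.9])), (357, array([  5.4, -45.3, 210.9])), (360, array([  9.8, -45.8, 210.7])), (363, array([ 15.3, -43.6, 209.6]))]
193 [(335, array([  0.7,  26.1, 189.2])), (340, array([  9.6,  27.8, 188. ])), (350, array([ -1.7, -37.4, 205.3])), (357, array([  5.4, -45.5, 206.7])), (360, array([ 10.3, -45. , 206.1])), (363, array([ 15.3, -44.1, 205.4]))]
196 [(335, array([  1.2,  27.2, 184.2])), (340, array([  8.2,  24.4, 184.3])), (350, array([ -2.5, -39.6, 201.6])), (357, array([  7. , -42.2, 201.4])), (360, array([ 11. , -43.5, 201.3])), (363, array([ 15.6, -43.5, 200.9]))]
199 [(335, array([  1.1,  26.8, 179.6])), (340, array([  9.8,  28.1, 178.5])), (350, array([ -3. , -41. , 197.7])), (357, array([  7.3, -41.7, 196.9])), (360, array([ 12.1, -41.4, 196.3])), (363, array([ 16.4, -42.1, 196.1]))]
202 [(335, array([  0.8,  26. , 175.1])), (340, array([  9.3,  2
[... 736 characters left out ...]
, (360, array([ 12. , -42.9, 174.7])), (363, array([ 16.8, -42.7, 174.1]))]
217 [(350, array([ -2.1, -40. , 170.9]))]
220 []
223 []
160 [(330, array([  0.9,  48.7, 235.3])), (357, array([  3.6, -47. , 253.5])), (360, array([  7.6, -48.2, 253.4]))]
163 [(330, array([  2.3,  52.2, 229.9])), (357, array([  3.7, -47. , 249.4])), (360, array([  7.9, -47.7, 249.2]))]
166 [(357, array([  3.7, -47.4, 245.3])), (360, array([  8.8, -45.8, 244.6]))]
169 [(357, array([  3.7, -47.5, 241.2])), (360, array([  8.3, -47.2, 240.7]))]
172 [(357, array([  3.7, -47.7, 237. ])), (360, array([  8.4, -47.2, 236.6]))]
175 [(357, array([  4.4, -46.5, 232.5])), (360, array([  8.5, -47.2, 232.4]))]
178 []
181 []
184 []
```

View pics/side3c.png

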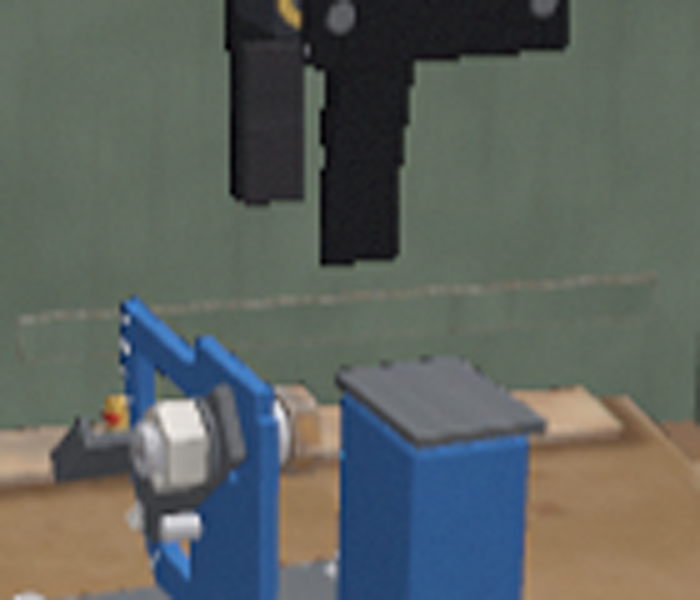

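```bash
python3 - <<'E'
from h import *
p,d=eyes.capture('side');s=get_state();print(s['eef_pos'],s['gripper_width'],s['qpos'])
t=[.4357,.2508,.1395];Rz=R.from_euler('z',t[2]).as_matrix()
J=lambda P:((P-[t[0],t[1],0])@Rz*1e3).round(1)
for v in range(100,180,6):
    print(v,[ (u,J(back('side',u,v,d[v,u]))) for u in(335,360,375,390) if 0<d[v,u]<1])
cv2.imwrite("pics/g.png",cv2.resize(p[60:250,220:460,::-1],None,fx=3,fy=3,interpolation=2))
pt,dt=eyes.capture('top');cv2.imwrite("pics/t.png",pt[:,:,::-1])
E
```

```text
[0.44465208 0.24977517 0.14187376] 0.6257844039619189 [ 0.04601881  0.17784933 -0.70629895  1.80102986  0.12383792  1.20549409
 -2.12849239]
100 [(335, array([-18.4, -19. , 331. ])), (360, array([ 26. ,  -1.7, 327.9]))]
106 [(335, array([-14.4,  -9. , 321.9])), (360, array([ 19.6, -16.5, 321.4]))]
112 [(335, array([-13.3,  -6.4, 313.6])), (360, array([ 19.9, -16.3, 313.3]))]
118 [(335, array([-12.7,  -5.2, 305.3])), (360, array([ 20.1, -16.4, 305.2]))]
124 [(335, array([-13. ,  -6.1, 297.2])), (360, array([ 20.2, -16.7, 297. ]))]
130 [(335, array([-15.9, -13.8, 290.2])), (360, array([ 20.7, -16.1, 288.7]))]
136 [(335, array([-17.3, -17.4, 282.6])), (360, array([ 16.7, -25.7, 282. ])), (375, array([ 33. , -39.4, 283.2]))]
142 [(335, array([-16.4, -15.4, 274. ])), (360, array([ -5.6, -76.2, 283.2])), (375, array([ 13.5, -81. , 282.8])), (390, array([ 29.7, -91.5, 283.6]))]
148 [(335, array([  1.9,  31. , 256.6])), (360, array([-14.6, -96.9, 279.5])), (375, array([  6.8, -95.5, 277.9])), (390, array([ 27.4, -96.7, 276.9]))]
154 [(335, array([-27.6, -44.4, 263.3])), (360, array([-13.6, -95.1, 271.6])), (375, array([  6.7, -96.4, 270.5])), (390, array([ 27.9, -96.7, 269.1]))]
160 [(335, array([-29. , -48.1, 256. ])), (360, array([-11.3, -90.4, 262.8])), (375, array([ 10.3, -89.5, 261.2])), (390, array([ 31.3, -90.8, 260. ]))]
166 [(335, array([-28.8, -47.8, 247.8])), (360, array([-10.2, -88.4, 254.6])), (375, array([ 10.5, -89.6, 253.3])), (390, array([ 32.6, -88.9, 251.6]))]
172 [(335, array([  2.6,  31.8, 220.2])), (360, array([ -9.8, -88. , 246.6])), (375, array([ 10.7, -89.9, 245.5])), (390, array([ 33. , -89. , 243.5]))]
178 [(335, array([  0.3,  25.6, 212.6])), (360, array([  9.1, -46.4, 227.9]))]
```

View pics/g.png

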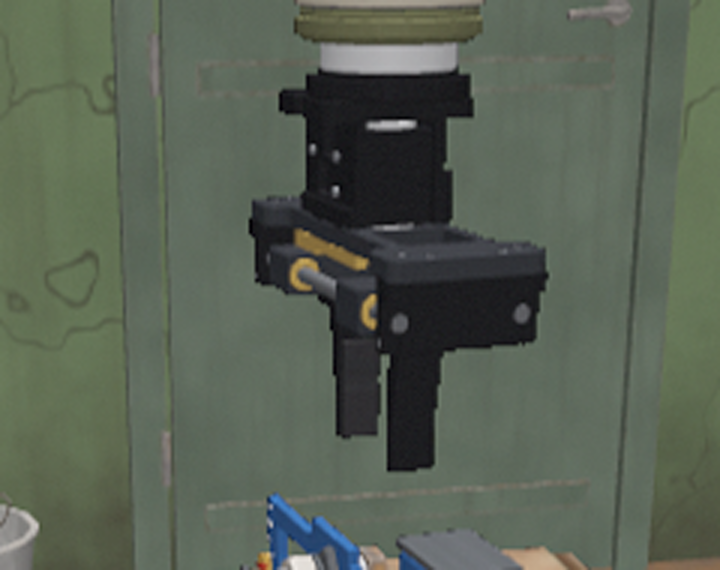

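View pics/t.png

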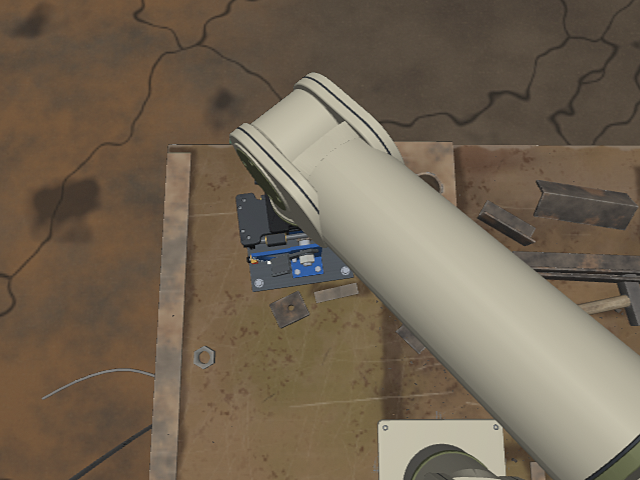

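Request:
apply_moves(series=[[[0,0,15],0],[[0,0,30],0],[[0,0,45],0],[[0,0,45],0],[[0,0,45],0],[[0,0,45],0]])

```text
time: 3.32
eef_pos: [0.4444, 0.2502, 0.0968]
ee_rot: [-3.14, 0.0, -1.431]
wrist_force: [0.9, 0.1, 0.2]
gripper_width: 0.599
```

```bash
python3 - <<'E'
from h import *
p,d=eyes.capture('side');s=get_state();print(s['eef_pos'],s['ee_rot'],s['gripper_width'],s['wrist_force'])
t=[.4357,.2508,.1395];Rz=R.from_euler('z',t[2]).as_matrix()
J=lambda P:((P-[t[0],t[1],0])@Rz*1e3).round(1)
print(J(s['eef_pos']))
for v in range(236,254,2):
    print(v,[ (u,J(back('side',u,v,d[v,u]))) for u in(336,340,347,350,358,362,366) if 0<d[v,u]<1])
cv2.imwrite("pics/g2.png",cv2.resize(p[180:300,280:420,::-1],None,fx=5,fy=5,interpolation=2))
E
```

```text
[0.44446845 0.2502279  0.09686222] [-3.13980023e+00  4.18427342e-04 -1.43106235e+00] 0.5968530656502057 [-0.94975683  0.42472733 -0.30421511]
[ 8.6 -1.8 96.9]
236 [(350, array([  0.2, -36. , 140.6])), (358, array([ 13.4, -34.9, 138.7])), (362, array([ 19.1, -36.3, 138.5]))]
238 [(350, array([ -0.3, -37.4, 138.1])), (358, array([ 12. , -38.1, 136.8])), (362, array([ 18.9, -37. , 135.7])), (366, array([ 53.3,  23.2, 111.5]))]
240 [(336, array([-13.6, -15.9, 129.4])), (350, array([ -0.5, -38.1, 135.3])), (358, array([ 12.3, -37.6, 133.6])), (362, array([ 18.4, -38.3, 133. ])), (366, array([ 50.8,  17.6, 110.3]))]
242 [(336, array([-15.9, -22. , 128.6])), (340, array([  1.1,   4.3, 117.6])), (350, array([ -0.4, -37.8, 132.1])), (358, array([ 13. , -36.3, 129.9])), (362, array([ 18.8, -37.7, 129.7])), (366, array([ 47. ,   9.3, 110.2]))]
244 [(336, array([-17.5, -26. , 127.1])), (340, array([1.000e-01, 1.700e+00, 1.154e+02])), (347, array([  9.2,  -4.1, 116.2])), (350, array([ -0.6, -38.5, 129.3])), (358, array([ 12.8, -37. , 127.1])), (362, array([ 19.9, -35.4, 125.6])), (366, array([ 43
[... 225 characters left out ...]
37.9, -10.9, 111.7]))]
248 [(336, array([-17.2, -25.4, 120.6])), (340, array([-11.8, -27.7, 120.7])), (347, array([  6.7, -10.2, 112.2])), (358, array([ 32.5,   6.8, 102.9])), (362, array([ 32.2,  -8.8, 108.4])), (366, array([ 35.9, -15.3, 110.3]))]
250 [(336, array([-17.3, -25.7, 117.6])), (340, array([-12. , -28.4, 117.8])), (347, array([  6.6, -10.8, 109.2])), (358, array([ 31.8,   5.1, 100.3])), (362, array([ 33. ,  -7.2, 104.5])), (366, array([ 32.7, -22.5, 110. ]))]
252 [(336, array([-17.2, -25.7, 114.4])), (340, array([-12.5, -29.7, 115.2])), (347, array([  6.2, -11.7, 106.3])), (358, array([33.2,  8.1, 95.7])), (362, array([ 31.6, -10.5, 102.6])), (366, array([ 31.8, -24.5, 107.6]))]
```

View pics/g2.png

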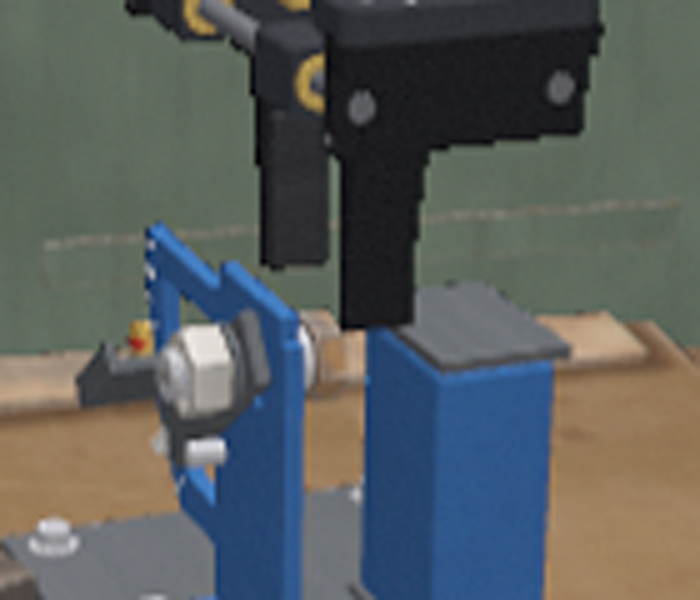

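Request:
apply_moves(series=[[[0,0,7],0],[[0,0,14],0],[[0,0,20],0],[[0,0,20],0]])

```text
time: 3.7
eef_pos: [0.443, 0.2493, 0.074]
ee_rot: [3.14, -0.001, -1.431]
wrist_force: [-0.6, -0.8, 0.5]
gripper_width: 0.603
```

Request:
apply_moves(series=[[[0,0,7],0],[[0,0,14],0],[[0,0,20],0],[[0,0,20],0],[[0,0,20],0]])

```text
time: 4.12
eef_pos: [0.4434, 0.2497, 0.0551]
ee_rot: [3.141, -0.0, -1.431]
wrist_force: [0.1, -0.5, -0.4]
gripper_width: 0.6
```

```bash
python3 - <<'E'
from h import *
p,d=eyes.capture('side');s=get_state();print(s['eef_pos'],s['ee_rot'],s['gripper_width'],s['wrist_force'])
cv2.imwrite("pics/g3.png",cv2.resize(p[180:300,280:420,::-1],None,fx=5,fy=5,interpolation=2))
E
```

```text
[0.44368687 0.24987091 0.05547171] [ 3.14136729e+00  9.73447022e-06 -1.43091947e+00] 0.60437709434476 [-0.12132066 -0.17166482 -0.18478607]
```

View pics/g3.png

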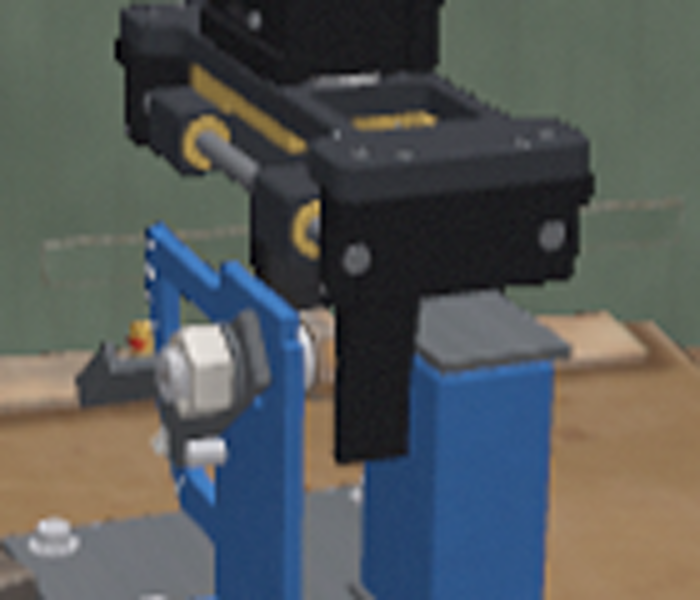

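Request:
apply_moves(series=[[[0,0,0],0],[[0,0,0],0],[[0,0,0],0],[[0,0,0],0],[[0,0,0],0],[[0,0,0],0]], fingers=0.2, newtons=40)

```text
time: 4.67
eef_pos: [0.4435, 0.2527, 0.0559]
ee_rot: [-3.14, 0.004, -1.429]
wrist_force: [0.7, 10.4, -2.8]
gripper_width: 0.283
```

```bash
python3 - <<'E'
from h import *
p,d=eyes.capture('side');s=get_state();print(s['eef_pos'],s['ee_rot'],s['gripper_width'],s['gripper_width']*87,s['wrist_force'],s['ft_torque'])
cv2.imwrite("pics/g4.png",cv2.resize(p[180:300,280:420,::-1],None,fx=5,fy=5,interpolation=2))
E
```

```text
[0.44351775 0.25267354 0.05596657] [-3.14004351  0.0037336  -1.42907423] 0.2800383710104836 24.363338277912074 [ 0.68003804 10.16553445 -2.35069701] [ 1.96774069 -0.06316342 -0.11874018]
```

View pics/g4.png

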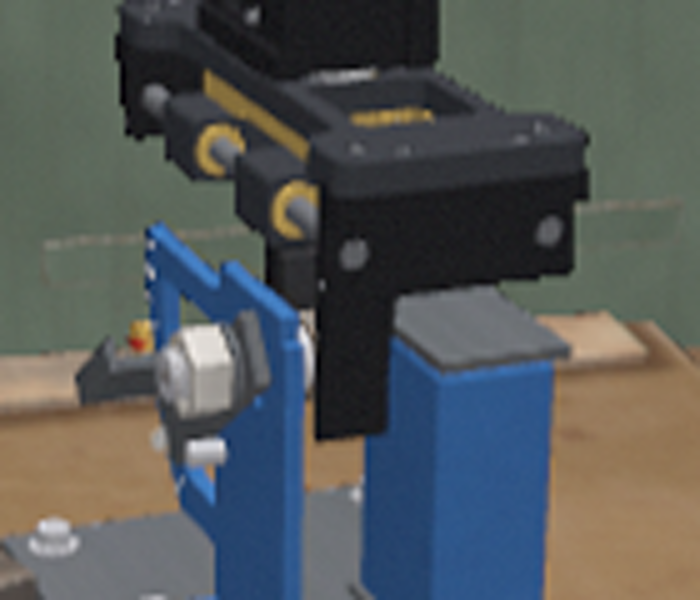

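```bash
python3 - <<'E'
from h import *
p,d=eyes.capture('side');s=get_state();print(s['eef_pos'],s['gripper_width'])
t=[.4357,.2508,.1395];Rz=R.from_euler('z',t[2]).as_matrix()
J=lambda P:((P-[t[0],t[1],0])@Rz*1e3).round(1)
print(J(s['eef_pos']))
for v in range(245,270,3):
    print(v,[ (u,J(back('side',u,v,d[v,u]))) for u in(342,345,350,356) if 0<d[v,u]<1])
cv2.imwrite("pics/s5.png",p[:,:,::-1])
crop('pics/s5.png','pics/g5.png',320,220,380,275,12)
p,d=eyes.capture('top');cv2.imwrite("pics/t5.png",p[:,:,::-1])
crop('pics/t5.png','pics/t5c.png',235,190,375,300,5)
E
```

```text
[0.44352256 0.25266885 0.05594375] 0.28264624909284963
[ 8.   0.8 55.9]
245 [(342, array([  0.5,  -5.4, 116.1])), (345, array([ -2.2, -23.7, 122.8])), (350, array([  5. , -25.6, 122.6])), (356, array([ 16.2, -22. , 119.9]))]
248 [(342, array([  0. ,  -6.7, 111.8])), (345, array([ -2.6, -24.7, 118.5])), (350, array([  6. , -23.5, 116.9])), (356, array([ 16.3, -22. , 115.1]))]
251 [(342, array([ -0.3,  -7.6, 107.3])), (345, array([ -1.8, -23. , 113. ])), (350, array([  6.2, -23.3, 112.1])), (356, array([ 15.4, -24.5, 111.3]))]
254 [(342, array([ -1.2, -10.1, 103.5])), (345, array([ -0.9, -21. , 107.4])), (350, array([  7.4, -20.7, 106.2])), (356, array([ 17.1, -20.9, 105. ]))]
257 [(342, array([ 1.2, -4.3, 96.1])), (345, array([ -1.1, -21.7, 102.9])), (350, array([  7.4, -20.7, 101.4])), (356, array([ 18.3, -18.4,  99. ]))]
260 [(345, array([ -0.8, -21.1,  97.8])), (350, array([  7.5, -20.9,  96.6])), (356, array([ 16.8, -22. ,  95.7]))]
263 [(345, array([ -0.1, -19.6,  92.3])), (350, array([  7.1, -22.1,  92.2])), (356, array([ 18.2, -19.3,  89.6]))]
266 [(345, array([ -0.8, -21.5,  88.2])), (350, array([  8.3, -19.5,  86.2])), (356, array([ 18.2, -19.5,  84.8]))]
269 [(356, array([31.4, 10. , 66.3]))]
```

View pics/g5.png

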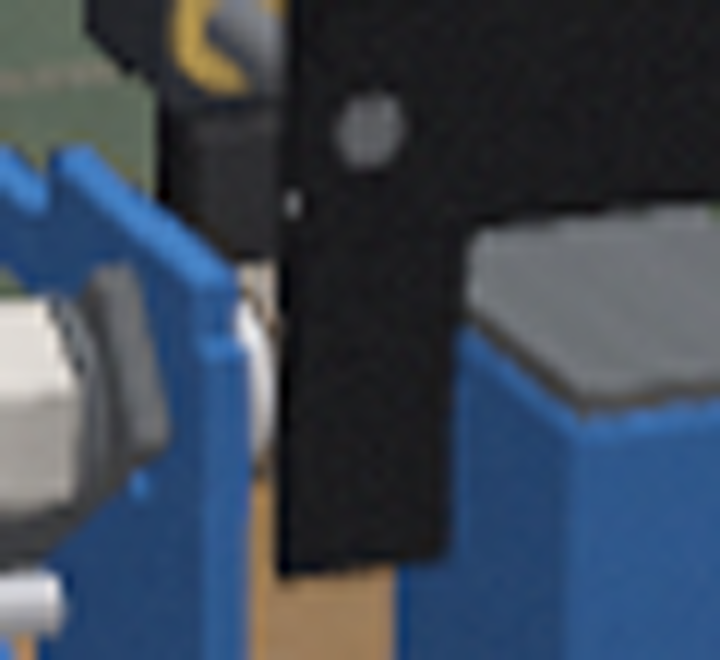

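View pics/t5c.png

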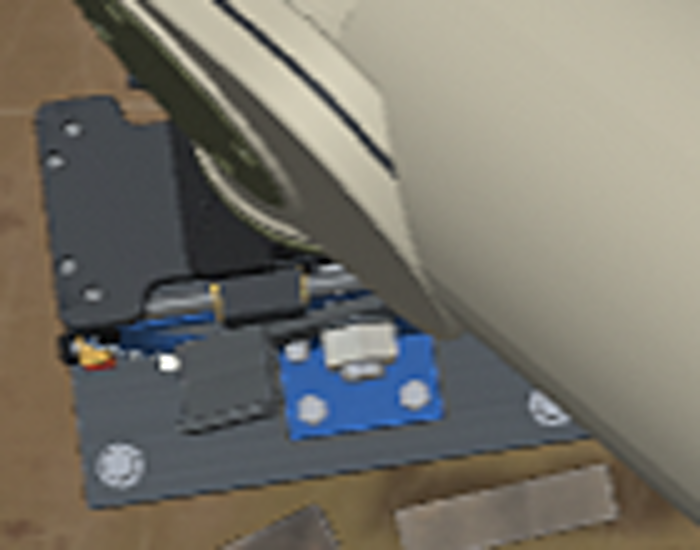

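Request:
apply_moves(series=[[[0,0,-3],0],[[0,0,-6],0],[[0,0,-9],0],[[0,0,-9],0]], fingers=0.1, newtons=60)

```text
time: 5.15
eef_pos: [0.4427, 0.2526, 0.0609]
ee_rot: [3.141, 0.006, -1.429]
wrist_force: [16.6, 22.8, -53.5]
gripper_width: 0.264
```

```bash
cat >> h.py <<'E'
def look(k):
    p,d=eyes.capture('side');s=get_state();print(s['time'],s['eef_pos'].round(4),s['ee_rot'].round(4),s['gripper_width']*87,s['wrist_force'].round(1),s['ft_torque'].round(2))
    cv2.imwrite(f"pics/s{k}.png",p[:,:,::-1]);crop(f'pics/s{k}.png',f'pics/g{k}.png',285,205,375,285,8)
E
python3 -c "
from h import *
look(6)"
```

```text
5.2 [0.4427 0.2526 0.0609] [ 3.1409  0.0059 -1.4289] 22.78425004255703 [ 17.7  22.8 -53.8] [ 4.84 -3.92 -0.13]
```

View pics/g6.png

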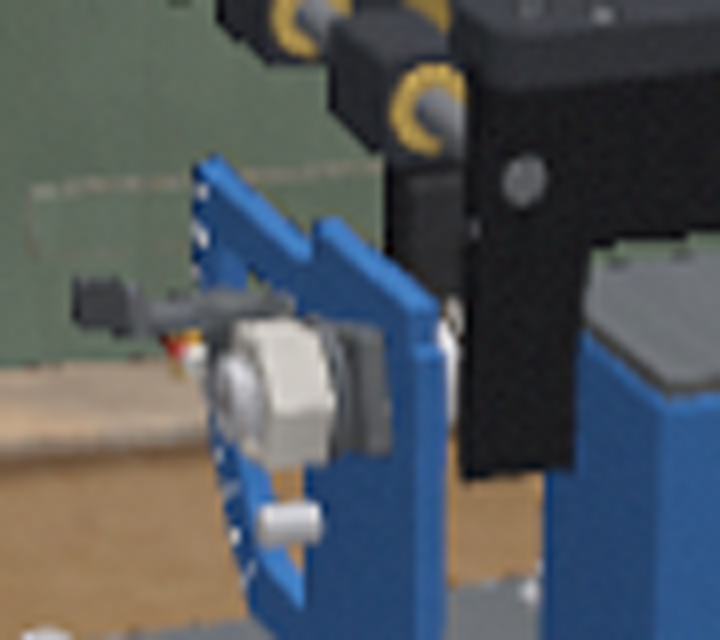

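```bash
python3 - <<'E'
from h import *
p,d=eyes.capture('top');cv2.imwrite("pics/t7.png",p[:,:,::-1]);np.save('pics/t7.npy',d)
crop('pics/t7.png','pics/t7c.png',245,250,285,275,18)
crop('pics/s6.png','pics/s6c.png',293,233,323,258,24)
E
```

```text
(no output)
```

View pics/t7c.png

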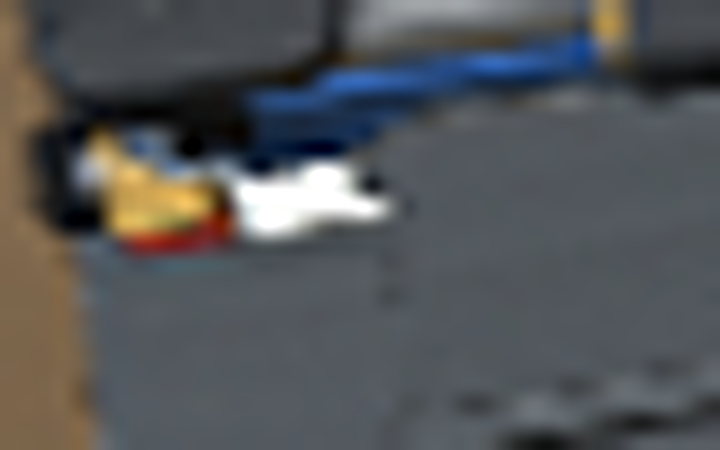

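View pics/s6c.png

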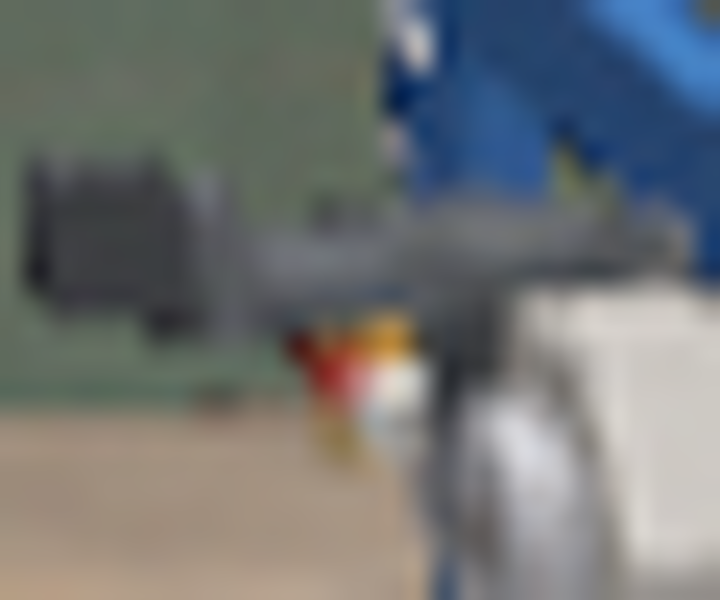

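```bash
python3 - <<'E'
from h import *
t=[.4357,.2508,.1395];Rz=R.from_euler('z',t[2]).as_matrix()
W=lambda r,a,x:(Rz@np.array([x,r*np.cos(a),105+r*np.sin(a)])/1e3)+[t[0],t[1],0]
for x in(-24,-21):
  for a in(-.31,-.27,-.23):
    for r in(80,90,98):
      print(x,a,r,'side crop',((proj('side',W(r,a,x))[0]-[293,233]+.5)*24).round(),'top crop',((proj('top',W(r,a,x))[0]-[245,250]+.5)*18).round())
J=lambda P:((P-[t[0],t[1],0])@Rz*1e3).round(1)
d=np.load('pics/t7.npy')
p=cv2.imread('pics/t7.png')
for v in range(259,265):
  for u in range(251,268):
    b,g,r=map(int,p[v,u])
    k='red' if r>120 and g<95 and b<95 else 'white' if min(b,g,r)>200 else 0
    if k: 
        q=J(back('top',u,v,d[v,u]));print(k,u,v,q,'ang',round(np.arctan2(q[2]-105,q[1]),3))
E
```

```text
-24 -0.31 80 side crop [405. 442.] top crop [355. 222.]
-24 -0.31 90 side crop [361. 437.] top crop [264. 239.]
-24 -0.31 98 side crop [326. 433.] top crop [191. 253.]
-24 -0.27 80 side crop [401. 396.] top crop [343. 219.]
-24 -0.27 90 side crop [356. 386.] top crop [250. 236.]
-24 -0.27 98 side crop [321. 378.] top crop [176. 249.]
-24 -0.23 80 side crop [397. 349.] top crop [333. 215.]
-24 -0.23 90 side crop [351. 334.] top crop [238. 232.]
-24 -0.23 98 side crop [316. 322.] top crop [163. 245.]
-21 -0.31 80 side crop [446. 436.] top crop [351. 193.]
-21 -0.31 90 side crop [402. 432.] top crop [260. 210.]
-21 -0.31 98 side crop [367. 428.] top crop [188. 224.]
-21 -0.27 80 side crop [442. 390.] top crop [340. 189.]
-21 -0.27 90 side crop [397. 380.] top crop [247. 207.]
-21 -0.27 98 side crop [361. 373.] top crop [173. 220.]
-21 -0.23 80 side crop [438. 344.] top crop [329. 186.]
-21 -0.23 90 side crop [392. 329.] top crop [234. 203.]
-21 -0.23 98 side crop [357. 317.] top crop [159. 216.]
white 262 259 [-19.1  79.2  85.4] ang -0.243
white 263 259 [-19.5  77.3  86.6] ang -0.234
white 258 260 [-20.   86.5  85.8] ang -0.218
white 259 260 [-20.1  84.8  84.9] ang -0.233
white 260 260 [-20.3  83.   84.5] ang -0.242
white 261 260 [-20.8  81.1  86.1] ang -0.229
white 262 260 [-21.1  79.3  86.8] ang -0.226
white 263 260 [-21.2  77.6  85.5] ang -0.246
white 259 261 [-21.2  85.3  81. ] ang -0.274
white 260 261 [-22.1  83.2  84.8] ang -0.238
white 261 261 [-22.2  81.5  83.7] ang -0.256
white 262 261 [-22.4  79.8  83.3] ang -0.266
white 263 261 [-23.   77.8  85.7] ang -0.243
white 264 261 [-23.2  76.1  85.5] ang -0.251
white 265 261 [-23.4  74.3  85.2] ang -0.26
red 256 262 [-22.1  91.   79.6] ang -0.272
white 259 262 [-23.2  85.5  82. ] ang -0.263
white 260 262 [-23.9  83.5  84.4] ang -0.242
red 252 263 [-22.9  98.4  79.5] ang -0.254
red 253 263 [-23.1  96.7  79.3] ang -0.26
red 254 263 [-23.8  94.6  82.2] ang -0.237
```

```bash
python3 - <<'E'
from h import *
a=cv2.imread('pics/side0.png')[233:258,293:323];b=cv2.imread('pics/s6.png')[233:258,293:323]
o=np.hstack([cv2.resize(x,None,fx=13,fy=13,interpolation=0) for x in(a,b)]);cv2.imwrite('pics/cmp.png',o)
a=cv2.imread('pics/top0.png')[253:270,247:277];b=cv2.imread('pics/t7.png')[253:270,247:277]
o=np.hstack([cv2.resize(x,None,fx=13,fy=13,interpolation=0) for x in(a,b)]);cv2.imwrite('pics/cmpt.png',o)
E
```

```text
(no output)
```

View pics/cmp.png

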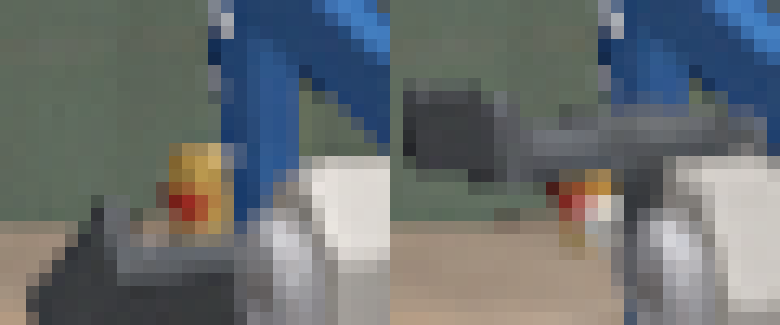

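View pics/cmpt.png

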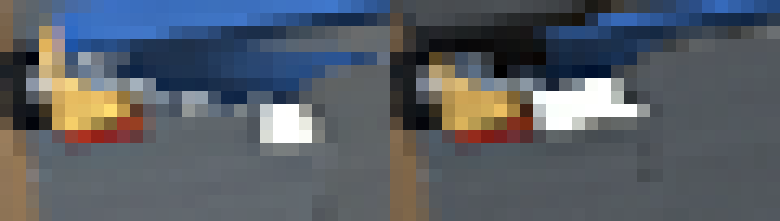

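Request:
apply_moves(series=[[[0,0,1.5],0],[[0,0,3],0],[[0,0,4],0],[[0,0,4],0]])

```text
time: 5.58
eef_pos: [0.4429, 0.2526, 0.0606]
ee_rot: [-3.141, 0.004, -1.429]
wrist_force: [-0.7, 9.2, -4.7]
gripper_width: 0.266
```

```bash
cat > cmp.py <<'E'
from h import *
import sys
k=sys.argv[1]
look(k)
p,d=eyes.capture('top');cv2.imwrite(f"pics/t{k}.png",p[:,:,::-1])
S=[cv2.imread(f'pics/{n}.png')[235:257,293:323] for n in('s6','s'+k)]
T=[cv2.imread(f'pics/{n}.png')[253:270,247:277] for n in('t7','t'+k)]
cv2.imwrite('pics/cmp%s.png'%k,np.vstack([np.hstack([cv2.resize(x,None,fx=13,fy=13,interpolation=0) for x in q]) for q in(S,T)]))
E
python3 cmp.py 8
```

```text
5.6333 [0.4429 0.2526 0.0605] [-3.1414  0.0036 -1.4289] 22.880156796419826 [-1.5 10.3 -5.4] [ 2.08  0.17 -0.11]
```

View pics/cmp8.png

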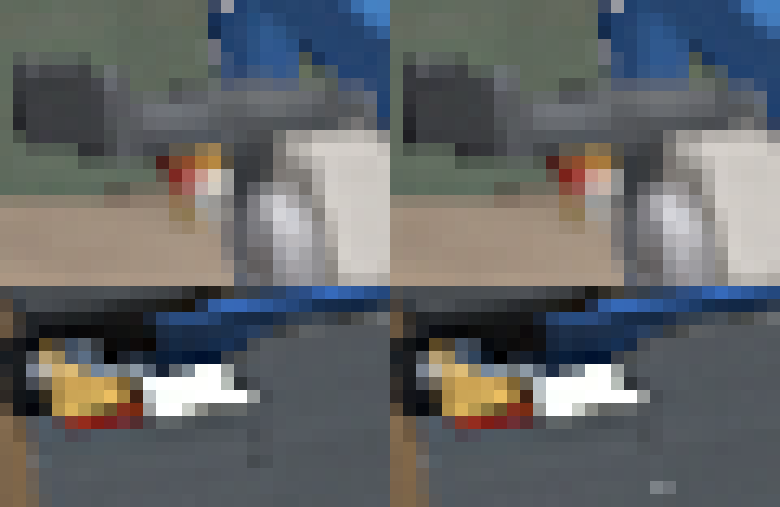

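Request:
apply_moves(series=[[[2,0,0],0],[[4,0,0],0],[[6,0,0],0],[[6,0,0],0]])

```text
time: 6.02
eef_pos: [0.443, 0.2528, 0.0607]
ee_rot: [-3.139, 0.012, -1.425]
wrist_force: [1.7, 33.7, -21.1]
gripper_width: 0.267
```

```bash
python3 cmp.py 9
```

```text
6.0667 [0.4429 0.2528 0.0607] [-3.1388  0.0123 -1.4249] 22.77825245401515 [  1.8  33.7 -20.4] [ 6.98 -0.47 -0.27]
```

View pics/cmp9.png

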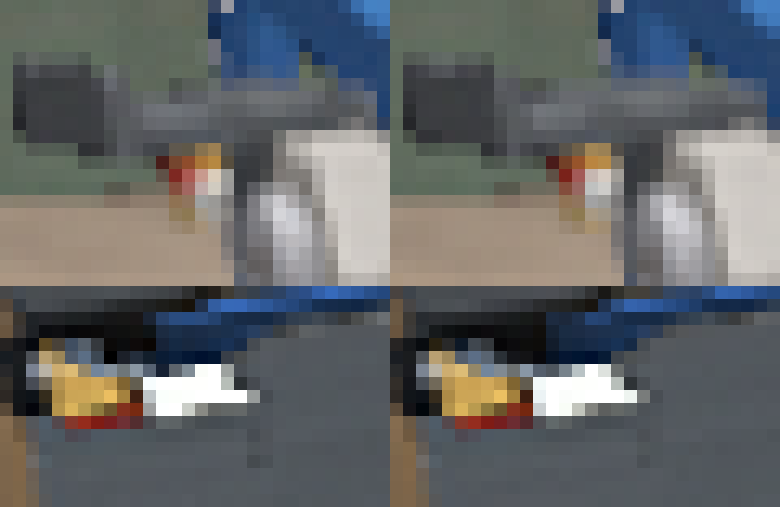

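```bash
python3 - <<'E'
from h import *
Rz=R.from_euler('z',.1395).as_matrix()
for n,e in[('free',[3.14136729e+00,9.7e-06,-1.4309]),('s6',[3.1409,.0059,-1.4289]),('s8',[-3.1414,.0036,-1.4289]),('s9',[-3.1388,.0123,-1.4249])]:
    z=Rz.T@R.from_euler('xyz',e).as_matrix()[:,2];print(n,z.round(4))  # y comp: + tilt = tip toward +y
for n in('side0','s4','s6','s8','s9'):
    try:
        p=cv2.imread(f'pics/{n}.png').astype(int)
        # arm ledge dark blob top edge subpixel & white nut
        g=p.sum(2)[236:252,294:300].mean(1);print(n,g.round())
        w=p[246:253,308:311].sum(2);print(w.tolist())
    except Exception as ex:print(n,ex)
E
```

```text
free [-2.e-04  0.e+00 -1.e+00]
s6 [-7.0e-04  5.9e-03 -1.0e+00]
s8 [ 2.0e-04  3.6e-03 -1.0e+00]
s9 [ 0.0027  0.0123 -0.9999]
side0 [297. 298. 290. 291. 294. 294. 295. 294. 296. 295. 294. 294. 290. 285.
 342. 355.]
[[415, 395, 309], [380, 386, 341], [293, 368, 359], [298, 392, 356], [370, 396, 359], [360, 347, 340], [311, 311, 311]]
s4 'NoneType' object has no attribute 'astype'
s6 [306. 306. 302. 277. 216. 183. 183. 179. 175. 190. 246. 295. 301. 290.
 378. 429.]
[[328, 367, 251], [343, 383, 227], [496, 608, 467], [532, 603, 462], [480, 457, 361], [453, 461, 395], [430, 440, 348]]
s8 [306. 306. 301. 278. 220. 181. 183. 180. 175. 167. 216. 284. 300. 291.
 378. 428.]
[[329, 311, 240], [342, 349, 229], [495, 535, 430], [515, 545, 436], [462, 459, 321], [463, 467, 360], [439, 444, 351]]
s9 [306. 304. 300. 282. 222. 183. 182. 179. 173. 180. 260. 307. 300. 292.
 377. 429.]
[[382, 369, 233], [383, 394, 347], [558, 611, 472], [576, 610, 430], [487, 465, 362], [452, 444, 391], [424, 417, 342]][ WARN:0@0.509] global loadsave.cpp:275 findDecoder imread_('pics/s4.png'): can't open/read file: check file path/integrity
```

Request:
apply_moves(series=[[[0,0,0],0],[[0,0,0],0],[[0,0,0],0],[[0,0,0],0],[[0,0,0],0],[[0,0,0],0]])

```text
time: 6.62
eef_pos: [0.4429, 0.2528, 0.0606]
ee_rot: [-3.139, 0.012, -1.425]
wrist_force: [1.3, 33.1, -19.5]
gripper_width: 0.267
```

```bash
python3 cmp.py 10; python3 -c "
from h import *
p=cv2.imread('pics/s10.png').astype(int);print(p.sum(2)[236:252,294:300].mean(1).round(),p[246:253,308:311].sum(2).tolist())
crop('pics/s10.png','pics/s10c.png',265,205,425,325,5)"
```

```text
6.6667 [0.443  0.2528 0.0606] [-3.1389  0.012  -1.4248] 23.190847233396056 [  1.4  32.  -20.9] [ 6.98 -0.44 -0.25]
[306. 306. 300. 282. 221. 180. 182. 179. 177. 177. 261. 305. 300. 290.
 377. 428.] [[380, 370, 233], [380, 392, 348], [559, 610, 477], [579, 609, 429], [489, 468, 313], [454, 440, 355], [424, 411, 344]]
```

View pics/s10c.png

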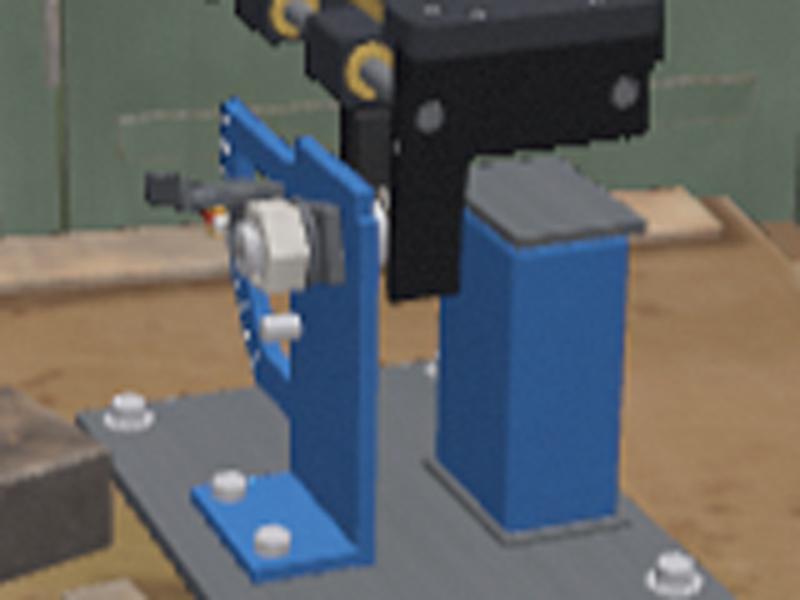

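The grip is steady. The arm is up off its pin and the white tip (crop about 218, 222) is on the red mark (210, 215). The clip and bystanders have not moved, so I'm handing in.

```bash
python3 -c "
from bench import ctrl
print(ctrl.sign_off())"
```

```text
the job is handed in; nothing more can be done
None
```

The arm is up off its pin with the white pointer on the red mark, and I handed the job in at about 6.7 s with the gripper still holding the bolt head.

**What I did:** I lowered the open fingers into the gap and closed them across the head. Squeezing alone did not turn the bolt. Squeezing at 60 N while lifting about 9 mm brought the flats plumb to the fingers and raised the arm. I then took off most of the upward pull and leaned the tool sideways, which brought the pointer up by about 0.01 rad.

**Last checks:**
- **Pointer:** it meets the inner end of the mark in both cameras, to about half a pixel (roughly 0.01 rad). I put the bolt angle at about 0.36.
- **Holding:** the grip, force and pictures did not change over the last 0.6 s. The tool is still pushing about 32 N sideways and pulling about 21 N up, and it is the sideways push that holds the last 0.01 rad.
- **Surroundings:** the index clip was in the same place as before the lift, and I saw no movement of the things round the jig.

**What disagreed:**
- **Finger height:** the reported tool height was about 28 mm below where the camera showed the fingertips. I went by the camera, and the contact confirmed it.
- **Jaw opening:** it read about 23 mm on the 24 mm flats.

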